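# Load the slide carrier under the stage's light bridge

### The arm

A 6-joint arm with a two-finger parallel gripper is mounted at the origin on the work surface. World frame = base frame: x ahead of the robot, y to its left, z up, the work surface at z = 0. Lengths are in m, angles in rad, forces in N, time in s.
With the tool pointing down it reaches from about 0.35 to 0.875 m from the base axis. Payload 4.2 kg.
Tool frame: the origin (TCP) lies midway between the tips of the shut fingers; the grasp point (between the pads) lies 19 mm behind it; z points along the fingers, y is the direction in which the jaws open and shut (so a half turn about z gives the same grasp; the last joint's range is limited). The gripper opens to 85 mm and grips with 20 to 120 N. Pads are 22 mm wide; open, the fingers measure 114 mm over their backs; the gripper's body (76 mm by 85 mm) begins 54 mm behind the grasp point. The pads swing forward as they close: fully open they stand 13 mm farther back than shut.
Start: joints at [-0.85, 0.385, 0.008, 0, -1.194, -0.259], TCP at [0.278, -0.56, 0.231] pointing down, gripper open.
Joint ranges: [-3.14, 3.14], [-1.21, 2.06], [-1.07, 1.41], [-3.16, 2.05], [-2.99, -0.16], [-3.1, 3.1]. Speed limits (rad/s): [2.79, 2.79, 3.14, 3.14, 3.14, 3.14].

### API

Orientations are given as a unit quaternion [w, x, y, z].
In Python, from workcell import robot gives the robot as it stands.
- The arm moves only by the tool apply_moves, never from a script. Its argument "motion" is text: rows parted by semicolons, each of 4 numbers parted by spaces: the shift along the tool's x, y, z in mm, then the turn about the tool's z in degrees. In form: dx dy dz turn; .... A call has 1 to 8 rows; each row shifts and turns the commanded pose from where the row before left it, along the tool's axes as they then stand; what a row does not reach is not made up. A row lasts 1/8 s, in which the tool goes at most 62.5 mm and 10.7 degrees, less where a joint would pass 70% of its speed; a pose out of reach is approached as far as the arm can. A call with a gripper value outside its range is refused whole. "claw" is the closure in counts, from 0 (fully open) to 255 (shut), set as the call begins (left out, the last holds). The fingers move at their own pace and stop on an object; "newtons" is the grip in N (left out, the last holds). Time passes only in rows, so rows that do not move let the fingers close. It gives the time, the measured TCP pose, the force and the opening at its end, in the units of the state.
- robot.get_state(): the state, without advancing time (a new reading comes with each control period).
- robot.snapshot(name): name is "side" or "top"; returns a dict with "image" (400x640x3 uint8, blue, green, red), "z_map" (400x640 float32, m along the optical axis (not along the pixel's ray), 0 where there is no reading), "mtx" (3x3 intrinsics, pixels), "origin" and "rotation" of the camera in the world. Camera axes: x right, y up, looking along -z (the intrinsics and any distortion apply to the point x, -y, -z); pixel columns grow to the right and rows downward; lengths in m; the calibration is good to about 2 mm. A picture is of the moment at which its call begins.
- robot.close_job(): hands the job in, once; it reports no verdict.
The state is a dict: "clock": time; "joint_positions": joint angles; "dq": joint speeds; "tau": joint torques, N m; "tcp_pos": TCP position; "eef_rot": TCP orientation; "force": force on the tool from outside, world axes, zero at the start; "ft_torque": the same for the moment, N m; "gripper_width": finger opening in m.
Only numpy, scipy, OpenCV 4.12 (cv2) and the standard library are available. Lean on these libraries where they do the work, as an engineer would, in place of code of your own. Each camera call takes 0.05 s, during which the arm holds its last target. There are 200 camera calls.

### The job

Lift the slide carrier out of its parking dock, keeping it level, set it down on the open apron of the white viewing stage in front of the guide rails with its handle pointing away from the light bridge, and let go of it. Then take hold of it afresh (its handle is made for this) and slide it nose first between the rails and under the bridge until its nose is fully home against the end stop, and let go. Leave everything else on the bench where it is.

Things in the scene. Friction and masses are not known exactly. Their poses are not given: they have to be found in the camera images.
- carrier: Slide carrier, loose, 0.25 kg, bare aluminium: slab 100 (x) x 50 (y) x 16 (z) mm, two glass slides flush in its top, an upright handle block at its tail. Origin: centre of the slab's underside; x to the nose (face at x = 50 mm), z up. Handle: x -84 to -48 mm, 12 mm wide in y, from the underside to z = 40 mm. Mass centre near x = -10 mm. Starts level on the dock at the dock's yaw.
- handle (a point): Middle of the handle's grip on the carrier: at x = -66, y = 0, z = 28 mm of the carrier; axes as the carrier's.
- dock: Grey dock, fixed, place and yaw vary. Origin at bench level, x to the carrier's nose. Pedestal 84 x 34 mm, top 30 mm high, carries the slab, whose sides overhang it by 8 mm. A U pocket (|y| 10-18 mm, x -96 to -54 mm, 74 mm high, open on top, 4 mm clearance) hides the handle: there only the slab can be gripped, across its 50 mm; lift straight up 50 mm. Base 180 x 80 x 8 mm.
- stage: White stage, fixed, place and yaw vary: deck 250 (x) x 90 (y) x 12 mm; origin: centre of its underside, x the sliding direction. Bare apron x -125 to -10 mm. Rails 10 mm high, 56 mm apart inside, x 13 to 113 mm, mouth flared from x = -10 mm. Black light bridge across x 33 to 93 mm: 24 mm clear below, top 38 mm above the deck, 90 mm wide. End stop 10 mm high, face at x = 113 mm.
- home (a point): Where the carrier's origin is when home: on the deck's top, at x = 63 mm of the stage, 12 mm above the bench; axes as the stage's. The carrier's x then runs along this x, with its handle clear of the bridge on the apron side.
- handset: Black handset 130 x 45 x 20 mm, bystander, loose. Origin: centre of its underside.
- remote: White remote control 140 x 40 x 18 mm, bystander, loose. Origin: centre of its underside.
- dish: Closed clear culture dish, 64 mm across, 16 mm high, bystander, loose. Origin: centre of its underside.
- bottle: Capped bottle, 52 mm across, 100 mm high, bystander, loose. Origin: centre of its underside.
- jar: Capped jar, 60 mm across, 70 mm high, bystander, loose. Origin: centre of its underside.
- tip_box: Grey box with clear lid, 122 x 82 x 58 mm, bystander, loose. Origin: centre of its underside.
Mind the look-alikes: they are no part of the job. What is shaped like the carrier but red or yellow is not meant.

How it is judged:
By the outcome, as a careful person would: the job done as asked, in the order asked, and still so for the second after the job is handed in, with the robot touching nothing.
It also fails if it takes over 46 s, if anything falls off the work surface, if the arm or the gripper's body presses on something with over 40 N, if the wrist force passes 120 N, or if a joint passes its speed limit or range.

## Working session

There is one attempt and no reset: what is moved stays moved. The work goes in short steps, Python scripts to look and compute and a tool call to move; the robot and the scene stay as the last step left them, time stands still between calls to the robot, and variables do not carry over. Pictures are saved under pics/ and viewed, about 8 in all and at most 12, crops included, and the job is handed in when it is done.

Besides the shell and the picture viewer there is one more tool, called after "Call:" by a JSON object that holds its "name" and its "arguments", one argument or row to a line. apply_moves: Moves the arm, as the interface text tells. Its arguments: {"type":"object","properties":{"motion":{"type":"string"},"claw":{"type":"number"},"newtons":{"type":"number"}},"required":["motion"]}

```bash
mkdir -p pics; cat > h.py <<'E'
import numpy as np, cv2
from workcell import robot
def snap(n):
    s=robot.snapshot(n); np.savez(f'{n}.npz',**s); return s
def load(n): return dict(np.load(f'{n}.npz'))
def cloud(s):
    K=s['mtx'];z=s['z_map'];v,u=np.mgrid[:z.shape[0],:z.shape[1]]
    p=np.stack([(u-K[0,2])/K[0,0]*z,-(v-K[1,2])/K[1,1]*z,-z],-1)
    P=p@np.array(s['rotation']).T+s['origin']; P[z==0]=np.nan; return P
def proj(s,X):
    c=(np.atleast_2d(X)-s['origin'])@np.array(s['rotation']);K=s['mtx']
    return np.c_[K[0,2]+K[0,0]*c[:,0]/-c[:,2],K[1,2]-K[1,1]*c[:,1]/-c[:,2]]
E
python3 - <<'E'
from h import *
for n in('top','side'):
    s=snap(n);cv2.imwrite(f'pics/{n}0.png',s['image']);print(n,s.keys(),s['mtx'],s['origin'],s['rotation'])
print(robot.get_state())
E
```

```text
top dict_keys(['image', 'z_map', 'mtx', 'origin', 'rotation']) [[483.10646478   0.         317.17065937]
 [  0.         483.10646478 199.5447231 ]
 [  0.           0.           1.        ]] [0.18709354 0.00381792 1.56885359] [ 0.72255975  0.07490095 -0.06968359 -0.6836969 ]
side dict_keys(['image', 'z_map', 'mtx', 'origin', 'rotation']) [[390.85627963   0.         322.08193992]
 [  0.         390.85627963 194.94423422]
 [  0.           0.           1.        ]] [0.21690418 0.85367649 0.85342744] [-0.15596018 -0.05912967  0.41124929  0.89613287]
{'clock': 0.1, 'joint_positions': array([-8.50399636e-01,  3.85469068e-01,  6.75108347e-03, -4.14887502e-04,
       -1.19399684e+00, -2.58559861e-01]), 'dq': array([ 6.90559197e-05, -4.26274535e-04,  3.04298681e-03,  1.71311283e-03,
        3.00830765e-04, -9.55012781e-04]), 'tau': array([-5.81674994e-04, -3.93320560e+01,  1.88929403e+01,  4.19795573e+00,
       -2.56148713e-03, -1.78632948e-06]), 'tcp_pos': array([ 0.27824953, -0.55905945,  0.23033589]), 'eef_rot': array([-2.80829117e-04, -2.28797064e-01,  9.73473649e-01,  9.37268541e-04]), 'force': array([ 0.19393644,  0.37723274, -0.0413056 ]), 'ft_torque': array([0.02167746, 0.05210514, 0.01580458]), 'gripper_width': 0.08550101926447669}
```

View pics/top0.png

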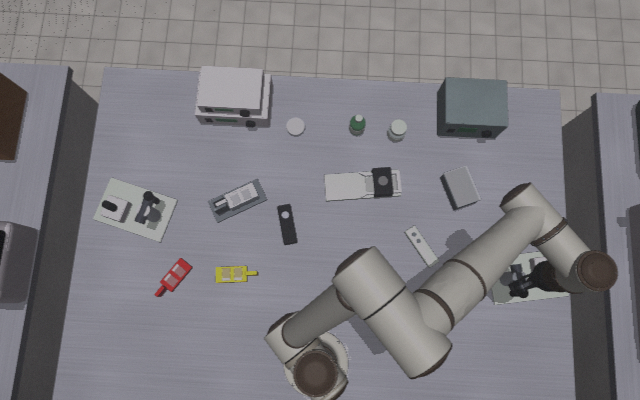

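View pics/side0.png

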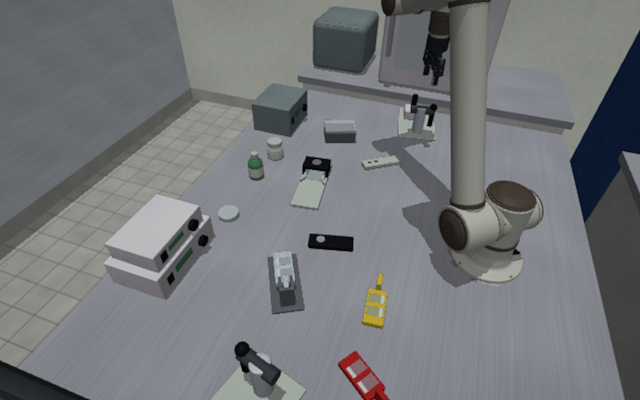

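Candidates for the carrier in the top image: bare aluminium one in the grey dock (238,199), red one (173,277), yellow one (235,274). The aluminium one in the dock fits the description. The stage is at (362,185), apron on the left, bridge at (382,182). Next I'll check this in a close crop and measure.

```bash
cat >> h.py <<'E'
from scipy.spatial.transform import Rotation as R
_l=load
def _fix(s):
    q=np.array(s['rotation']).ravel()
    if q.size==4: s['rotation']=R.from_quat(q[[1,2,3,0]]).as_matrix()
    return s
def load(n): return _fix(_l(n))
E
python3 - <<'E'
from h import *
t=load('top');s=load('side');P=cloud(t)
a=cv2.resize(t['image'][165:235,195:275],None,fx=5,fy=5,interpolation=cv2.INTER_CUBIC)
b=cv2.resize(t['image'][155:215,315:411],None,fx=4,fy=4,interpolation=cv2.INTER_CUBIC)
c=cv2.resize(s['image'][240:320,255:315],None,fx=4,fy=4,interpolation=cv2.INTER_CUBIC)
W=np.zeros((600,790,3),np.uint8);W[:350,:400]=a;W[355:595,:384]=b;W[:320,410:650]=c
cv2.imwrite('pics/crop1.png',W)
def st(n,P,u0,u1,v0,v1):
    Q=P[v0:v1,u0:u1].reshape(-1,3);Q=Q[~np.isnan(Q[:,0])]
    h,e=np.histogram(Q[:,2],np.arange(-.01,.12,.004));print(n,[(round(x,3),int(k)) for x,k in zip(e,h) if k])
st('dock',P,205,270,175,225);st('stage',P,320,405,162,205)
st('bench',P,300,330,205,220)
PS=cloud(s);st('dockS',PS,265,305,248,312);st('stageS',PS,290,332,155,208)
E
```

```text
dock [(np.float64(-0.01), 71), (np.float64(-0.006), 466), (np.float64(-0.002), 828), (np.float64(0.002), 636), (np.float64(0.006), 352), (np.float64(0.01), 135), (np.float64(0.014), 22), (np.float64(0.018), 5), (np.float64(0.022), 3), (np.float64(0.026), 5), (np.float64(0.03), 11), (np.float64(0.034), 21), (np.float64(0.038), 68), (np.float64(0.042), 189), (np.float64(0.046), 181), (np.float64(0.05), 53), (np.float64(0.054), 17), (np.float64(0.058), 9), (np.float64(0.062), 16), (np.float64(0.066), 37), (np.float64(0.07), 55), (np.float64(0.074), 36), (np.float64(0.078), 11), (np.float64(0.082), 3)]
stage [(np.float64(-0.01), 106), (np.float64(-0.006), 451), (np.float64(-0.002), 596), (np.float64(0.002), 431), (np.float64(0.006), 407), (np.float64(0.01), 605), (np.float64(0.014), 287), (np.float64(0.018), 119), (np.float64(0.022), 67), (np.float64(0.026), 27), (np.float64(0.03), 5), (np.float64(0.034), 10), (np.float64(0.038), 11), (np.float64(0.042), 75), (np.float64(0.046), 221), (np.float64(0.05), 161), (np.float64(0.054), 41), (np.float64(0.058), 2)]
bench [(np.float64(-0.01), 19)
[... 375 characters left out ...]
t64(0.034), 19), (np.float64(0.038), 26), (np.float64(0.042), 105), (np.float64(0.046), 419), (np.float64(0.05), 43), (np.float64(0.054), 15), (np.float64(0.058), 15), (np.float64(0.062), 16), (np.float64(0.066), 25), (np.float64(0.07), 90), (np.float64(0.074), 98), (np.float64(0.078), 3)]
stageS [(np.float64(-0.006), 17), (np.float64(-0.002), 467), (np.float64(0.002), 346), (np.float64(0.006), 42), (np.float64(0.01), 471), (np.float64(0.014), 433), (np.float64(0.018), 34), (np.float64(0.022), 43), (np.float64(0.026), 12), (np.float64(0.03), 8), (np.float64(0.034), 7), (np.float64(0.038), 17), (np.float64(0.042), 25), (np.float64(0.046), 62), (np.float64(0.05), 206), (np.float64(0.054), 25)]
```

View pics/crop1.png

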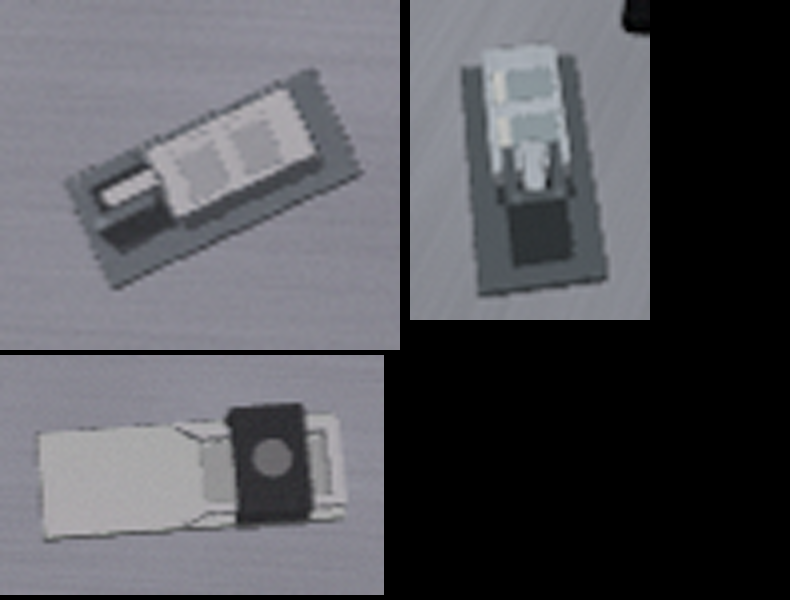

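```bash
cat >> h.py <<'E'
from scipy.optimize import minimize
def rect_edges(L,W,skip=(),x0=0):
    E=[];
    for i,(a,b,n) in enumerate([((L/2,-W/2),(L/2,W/2),(1,0)),((-L/2,-W/2),(-L/2,W/2),(-1,0)),((-L/2,W/2),(L/2,W/2),(0,1)),((-L/2,-W/2),(L/2,-W/2),(0,-1))]):
        if i in skip: continue
        for k in np.linspace(.04,.96,60): E.append((a[0]+(b[0]-a[0])*k+x0,a[1]+(b[1]-a[1])*k,*n))
    return np.array(E)
def fit(s,E,h,p0,sign,d=.003):
    g=cv2.GaussianBlur(s['image'].astype(np.float32).mean(2),(0,0),.6)
    def sc(p):
        c,n=np.cos(p[2]),np.sin(p[2]);M=np.array([[c,-n],[n,c]]);v=[]
        for o in(-d,d):
            X=(E[:,:2]+o*E[:,2:])@M.T+p[:2];q=proj(s,np.c_[X,np.full(len(X),h)]).astype(np.float32)
            v.append(cv2.remap(g,q[:,:1],q[:,1:],cv2.INTER_LINEAR).ravel())
        return -np.mean(np.clip((v[0]-v[1])*sign,-60,60))
    best=None
    for i in range(40):
        r=np.random.default_rng(i);q=np.array(p0)+r.normal(size=3)*[.004,.004,.03]
        m=minimize(sc,q,method='Nelder-Mead',options=dict(initial_simplex=q+np.array([[0,0,0],[.006,0,0],[0,.006,0],[0,0,.06]])))
        if best is None or m.fun<best.fun: best=m
    return best.x,-best.fun
E
python3 - <<'E'
from h import *
def rp(s,u,v,h):
    K=s['mtx'];d=np.array([(u-K[0,2])/K[0,0],-(v-K[1,2])/K[1,1],-1])@s['rotation'].T
    return s['origin']+d*(h-s['origin'][2])/d[2]
t=load('top');s=load('side')
c=rp(t,243,196,.046);print('slab0',c);a=rp(t,227,204,.046);b=rp(t,260,188,.046);y=np.arctan2(*(b-a)[[1,0]])
a2=rp(t,325,187,.012);b2=rp(t,401,183,.012);y2=np.arctan2(*(b2-a2)[[1,0]]);c2=(a2+b2)/2
d=rp(t,238,201,.008)
for n,m in(('top',t),('side',s)):
    print(n,'slab',fit(m,rect_edges(.1,.05),.046,[*c[:2],y],1))
    print(n,'dockbase',[fit(m,rect_edges(.18,.08),.008,[*d[:2],y],-1)])
    print(n,'stage',fit(m,rect_edges(.25,.09),.012,[*c2[:2],y2],1))
E
```

```text
slab0 [0.50151925 0.26348376 0.046     ]
top slab (array([ 0.50383967,  0.27072286, -1.06710974]), np.float64(47.86247253417969))
top dockbase [(array([ 0.49430098,  0.28781089, -1.06342359]), np.float64(23.55513572692871))]
top stage (array([ 0.57072083, -0.12319741, -1.44363993]), np.float64(17.587934494018555))
side slab (array([ 0.50768418,  0.26968798, -1.07645163]), np.float64(38.15816879272461))
side dockbase [(array([ 0.49679968,  0.29008199, -1.06852231]), np.float64(39.4314079284668))]
side stage (array([ 0.5691638 , -0.12437114, -1.50728157]), np.float64(13.497684478759766))
```

```bash
cat > st.py <<'E'
from h import *
t=load('top');s=load('side')
W=[]
for n,m in(('top',t),('side',s)):
    for lab,E,h,sg in(('bridge',rect_edges(.06,.09,x0=.063),.050,-1),('apron',rect_edges(.115,.09,skip=(0,),x0=-.0675),.012,1)):
        print(n,lab,fit(m,E,h,[.57,-.1235,-1.47],sg))
    for y in (-1.4436,-1.507): pass
    im=cv2.resize(m['image'],None,fx=5,fy=5,interpolation=cv2.INTER_CUBIC)
    p,_=fit(m,rect_edges(.06,.09,x0=.063),.050,[.57,-.1235,-1.47],-1)
    c,k=np.cos(p[2]),np.sin(p[2]);M=np.array([[c,-k],[k,c]])
    for L,x0,h in((.25,0,.012),(.06,.063,.05)):
        q=np.array([[x0-L/2,-.045],[x0+L/2,-.045],[x0+L/2,.045],[x0-L/2,.045]])@M.T+p[:2]
        cv2.polylines(im,[((proj(m,np.c_[q,np.full(4,h)])+.5)*5).astype(int)],True,(0,0,255),1)
    u0,v0=(315,155) if n=='top' else (285,145)
    W.append(im[v0*5:v0*5+300,u0*5:u0*5+480])
cv2.imwrite('pics/st.png',np.vstack(W))
E
python3 st.py
```

```text
top bridge (array([ 0.56624524, -0.12037107, -1.43090547]), np.float64(45.04520797729492))
top apron (array([ 0.57041123, -0.12340089, -1.44584559]), np.float64(28.50778579711914))
side bridge (array([ 0.5660099 , -0.12264724, -1.39437268]), np.float64(40.66923141479492))
side apron (array([ 0.57360434, -0.12339087, -1.44390788]), np.float64(29.173784255981445))
```

View pics/st.png

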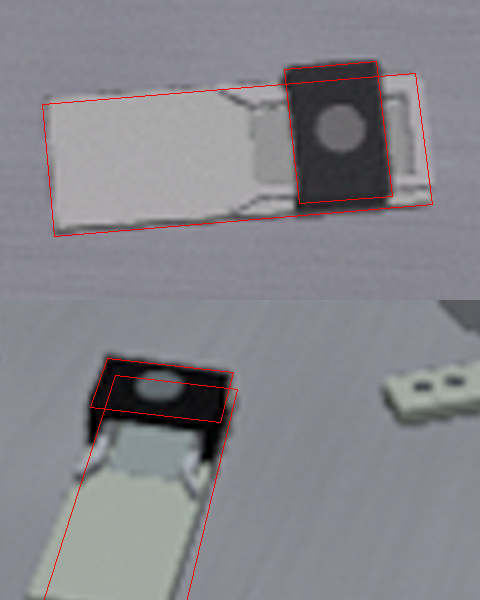

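Viewed 4: the crop confirms the bare aluminium carrier in the dock with its nose to the upper right. The stage overlay shows that the short bridge makes a poor yaw reference. The apron fits agree across both cameras, so I'm using those: stage about (0.572, -0.123), yaw about -1.4445, and carrier about (0.5056, 0.2705), yaw -1.069.

```bash
cat > plan.py <<'E'
import sys
from h import *
# usage: plan.py x y z yaw_deg n [; ...]   prints tool-axis rows to go straight there from the measured pose
st=robot.get_state();q=np.array(st['eef_rot']);T=R.from_quat(q[[1,2,3,0]]);p=np.array(st['tcp_pos'])
M=T.as_matrix();yaw=np.degrees(np.arctan2(M[1,0],M[0,0]))
print('now t',st['clock'],p.round(4),'yaw',round(yaw,2),'tilt',np.degrees(np.arccos(-M[2,2])).round(2),'w',st['gripper_width'],'F',np.round(st['force'],1),'q',np.round(st['joint_positions'],2))
if len(sys.argv)>1:
    x,y,z,w,n=map(float,sys.argv[1:6]);n=int(n);d=np.array([x,y,z])-p;dw=(w-yaw+180)%360-180
    print('total',(T.inv().apply(d)*1e3).round(1),'turn',-dw)
    for i in range(n):
        Ti=R.from_euler('z',dw*i/n,degrees=True)*T
        a=Ti.inv().apply(d/n)*1e3;print(*(a.round(0).astype(int) if n>1 else a.round(1)),round(-dw/n,1),end='; ')
    print()
E
python3 plan.py .5008 .2793 .15 -61.25 17
```

```text
now t 0.1 [ 0.2782 -0.5591  0.2303] yaw -153.55 tilt 0.11 w 0.08550101926447669 F [ 0.2  0.4 -0. ] q [-0.85  0.39  0.01 -0.   -1.19 -0.26]
total [-572.7  651.3   81.5] turn -92.29746004726405
-34 38 5 -5.4; -37 35 5 -5.4; -40 31 5 -5.4; -43 27 5 -5.4; -45 23 5 -5.4; -47 19 5 -5.4; -49 14 5 -5.4; -50 9 5 -5.4; -51 5 5 -5.4; -51 0 5 -5.4; -51 -5 5 -5.4; -50 -10 5 -5.4; -49 -14 5 -5.4; -47 -19 5 -5.4; -45 -23 5 -5.4; -43 -28 5 -5.4; -40 -32 5 -5.4;
```

Call:
{"name": "apply_moves", "arguments": {
  "motion": "-34 38 0 -5.4; -37 35 0 -5.4; -40 31 0 -5.4; -43 27 0 -5.4; -45 23 0 -5.4; -47 19 0 -5.4; -49 14 0 -5.4; -50 9 0 -5.4",
  "claw": 0
}}

```text
clock: 1.1
tcp_pos: [0.3839, -0.1655, 0.2312]
eef_rot: [0.0, -0.572, 0.82, 0.0]
force: [1.1, -0.6, -0.4]
gripper_width: 0.0855
```

Call:
{"name": "apply_moves", "arguments": {
  "motion": "-51 5 0 -5.4; -51 0 0 -5.4; -51 -5 5 -5.4; -50 -10 10 -5.4; -49 -14 10 -5.4; -47 -19 15 -5.4; -45 -23 20 -5.4; -40 -25 20 -5.4"
}}

```text
clock: 2.1
tcp_pos: [0.4885, 0.2246, 0.1504]
eef_rot: [0.0, 0.834, -0.551, -0.0]
force: [0.8, -0.0, 0.9]
gripper_width: 0.0854
```

```bash
python3 plan.py .5008 .2793 .15 -61.25 2
```

```text
now t 2.1 [0.4885 0.2246 0.1504] yaw -66.94 tilt 0.02 w 0.08538869819152917 F [ 0.8 -0.   0.9] q [ 0.73  0.31 -0.32 -0.   -0.94 -0.33]
total [-45.5 -32.7   0.4] turn -5.687323757965913
-23 -16 0 -2.8; -22 -17 0 -2.8;
```

Call:
{"name": "apply_moves", "arguments": {
  "motion": "-23 -16 0 -2.8; -22 -17 0 -2.8; 0 0 0 0; 0 0 0 0"
}}

```text
clock: 2.6
tcp_pos: [0.4995, 0.2769, 0.1508]
eef_rot: [0.001, 0.859, -0.512, -0.0]
force: [-0.4, -0.3, -0.7]
gripper_width: 0.0854
```

```bash
python3 plan.py .5008 .2793 .045 -61.25 1; python3 - <<'E'
from h import *
s=snap('side');cv2.imwrite('pics/s2.png',cv2.resize(s['image'][200:330,220:350],None,fx=4.5,fy=4.5,interpolation=cv2.INTER_CUBIC))
E
```

```text
now t 2.6 [0.4995 0.2769 0.1508] yaw -61.58 tilt 0.09 w 0.0853926083920536 F [-0.4 -0.3 -0.7] q [ 0.79  0.37 -0.24 -0.   -0.97 -0.29]
total [ -1.5  -2.4 105.8] turn -0.32652563916198574
-1.5 -2.4 105.8 -0.3;
```

View pics/s2.png

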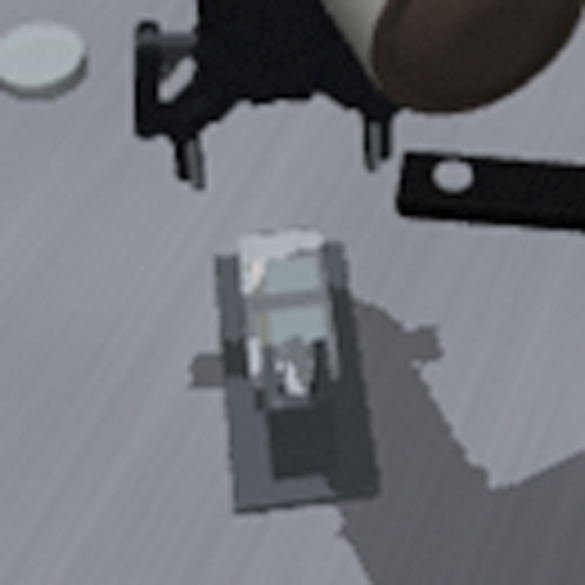

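Viewed 5: the open fingers (crop px 190,170 and 375,150) straddle the slab (285,290) squarely. I'll go down to just above it, then to grip height.

Call:
{"name": "apply_moves", "arguments": {
  "motion": "-1.5 -2.4 30 -0.3; 0 0 40 0; 0 0 30 0; 0 0 6 0; 0 0 0 0; 0 0 0 0"
}}

```text
clock: 3.4
tcp_pos: [0.5023, 0.2806, 0.0469]
eef_rot: [-0.001, 0.861, -0.509, 0.0]
force: [-0.2, -0.1, -0.3]
gripper_width: 0.0854
```

```bash
python3 plan.py .5008 .2793 .030 -61.25 1; python3 - <<'E'
from h import *
s=snap('side');cv2.imwrite('pics/s3.png',cv2.resize(s['image'][220:320,230:340],None,fx=5,fy=5,interpolation=cv2.INTER_CUBIC))
E
```

```text
now t 3.4 [0.5023 0.2806 0.0469] yaw -61.24 tilt 0.18 w 0.08535385201049427 F [-0.2 -0.1 -0.3] q [ 0.79  0.5  -0.34  0.   -0.73 -0.29]
total [ 0.4  2.  16.9] turn 0.00967004143959116
0.4 2.0 16.9 0.0;
```

View pics/s3.png

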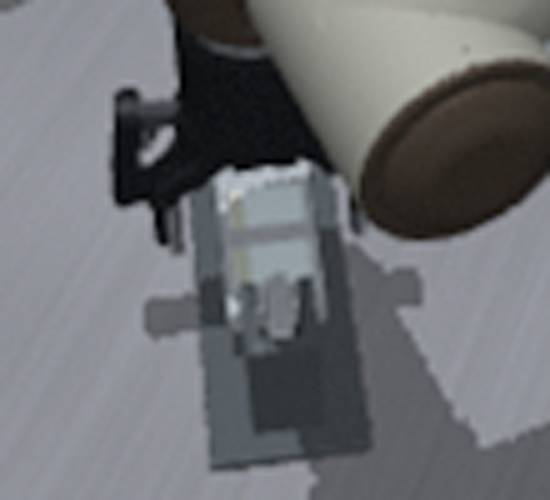

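Viewed 6: fingers (170,230) and (355,215) are clear on both sides of the slab (270,240). I'll lower and grip.

Call:
{"name": "apply_moves", "arguments": {
  "motion": "0 1.5 12 0; 0 0 5 0; 0 0 0 0; 0 0 0 0"
}}

```text
clock: 3.95
tcp_pos: [0.5002, 0.2794, 0.0283]
eef_rot: [0.0, 0.861, -0.509, 0.0]
force: [-0.3, -1.1, 0.4]
gripper_width: 0.0855
```

Call:
{"name": "apply_moves", "arguments": {
  "motion": "0 0 0 0; 0 0 0 0; 0 0 0 0; 0 0 0 0; 0 0 0 0; 0 0 0 0",
  "claw": 255,
  "newtons": 50
}}

```text
clock: 4.7
tcp_pos: [0.5007, 0.2799, 0.029]
eef_rot: [-0.001, 0.861, -0.509, 0.0]
force: [-0.6, 1.9, 5.6]
gripper_width: 0.0484
```

```bash
python3 plan.py
```

```text
now t 4.7 [0.5007 0.2799 0.029 ] yaw -61.21 tilt 0.11 w 0.04844540966346847 F [-0.6  1.9  5.6] q [ 0.79  0.52 -0.36  0.   -0.69 -0.29]
```

Call:
{"name": "apply_moves", "arguments": {
  "motion": "0 0 -3 0; 0 0 -7 0; 0 0 -12 0; 0 0 -18 0; 0 0 -20 0; 0 0 -20 0; 0 0 0 0; 0 0 0 0"
}}

```text
clock: 5.7
tcp_pos: [0.4995, 0.2788, 0.1077]
eef_rot: [0.001, 0.86, -0.51, -0.0]
force: [0.4, -0.6, -2.8]
gripper_width: 0.0485
```

```bash
python3 plan.py .5626 -.0489 .11 -82.76 9; python3 - <<'E'
from h import *
s=snap('side');cv2.imwrite('pics/s4.png',cv2.resize(s['image'][200:320,230:340],None,fx=4.5,fy=4.5,interpolation=cv2.INTER_CUBIC))
E
```

```text
now t 5.7 [0.4995 0.2788 0.1077] yaw -61.26 tilt 0.08 w 0.04852919566250401 F [ 0.4 -0.6 -2.8] q [ 0.79  0.41 -0.29 -0.   -0.87 -0.29]
total [317.7 102.2  -2.2] turn 21.495023827463342
35 11 0 2.4; 36 10 0 2.4; 36 8 0 2.4; 36 7 0 2.4; 37 5 0 2.4; 37 4 0 2.4; 37 2 0 2.4; 37 1 0 2.4; 37 -1 0 2.4;
```

View pics/s4.png

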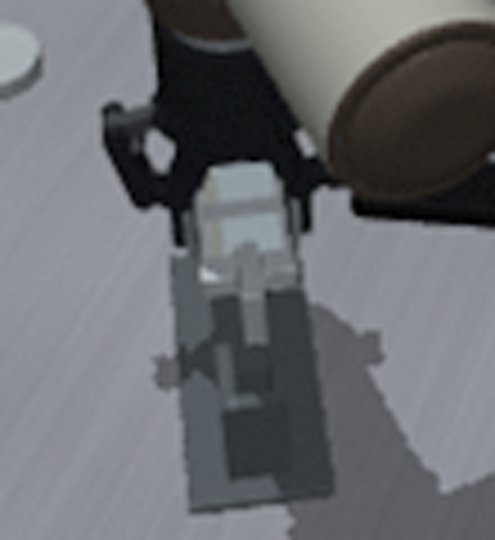

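Viewed 7: the carrier is held level, its handle (255,290) above and clear of the pocket (235,380). I'll carry it over the apron.

Call:
{"name": "apply_moves", "arguments": {
  "motion": "20 6 0 2; 38 11 0 2.7; 40 9 0 2.7; 41 8 0 2.7; 41 6 0 2.7; 41 4 0 2.7; 40 3 0 2.7; 37 1 0 2.4"
}}

```text
clock: 6.75
tcp_pos: [0.5535, -0.0212, 0.1075]
eef_rot: [0.001, 0.755, -0.656, -0.001]
force: [-0.4, 0.1, -2.2]
gripper_width: 0.0487
```

Call:
{"name": "apply_moves", "arguments": {
  "motion": "18 -1 0 0.5; 0 0 0 0; 0 0 0 0; 0 0 0 0"
}}

```text
clock: 7.25
tcp_pos: [0.5577, -0.0356, 0.1083]
eef_rot: [-0.0, 0.753, -0.658, -0.0]
force: [-0.9, 0.1, -3.0]
gripper_width: 0.0489
```

```bash
python3 plan.py .5626 -.0489 .012 -82.76 1; python3 - <<'E'
from h import *
t=snap('top');cv2.imwrite('pics/t5.png',cv2.resize(t['image'][140:220,300:420],None,fx=6,fy=6,interpolation=cv2.INTER_CUBIC))
E
```

```text
now t 7.25 [ 0.5577 -0.0356  0.1083] yaw -82.26 tilt 0.01 w 0.048938142409282785 F [-0.9  0.1 -3. ] q [ 0.23  0.39 -0.32 -0.   -0.86 -0.09]
total [13.9 -3.1 96.3] turn 0.4956671551140346
13.9 -3.1 96.3 0.5;
```

View pics/t5.png

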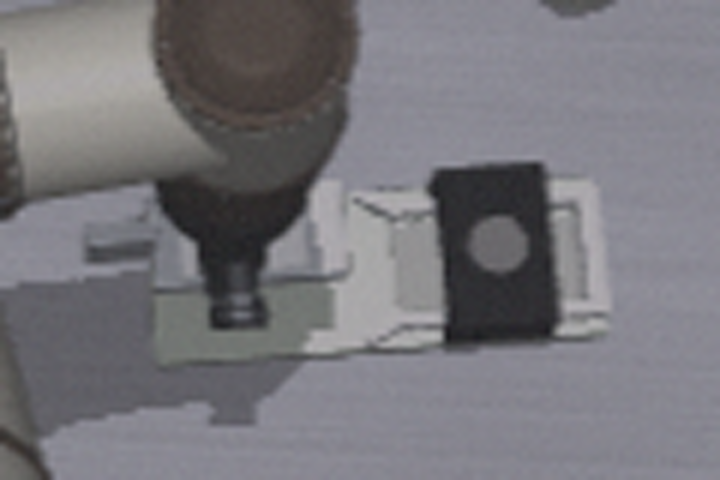

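Viewed 8: the carrier is above the apron with its nose (345,230) towards the bridge (495,250) and its handle pointing away (110,240). I'll align and lower.

Call:
{"name": "apply_moves", "arguments": {
  "motion": "8 -2 25 0.5; 6 -1 30 0; 0 0 20 0; 0 0 10 0; 0 0 0 0; 0 0 0 0"
}}

```text
clock: 8.05
tcp_pos: [0.5634, -0.0496, 0.0243]
eef_rot: [-0.001, 0.75, -0.661, 0.001]
force: [0.6, 0.2, -2.3]
gripper_width: 0.0485
```

```bash
python3 plan.py .5626 -.0489 .0115 -82.76 1
```

```text
now t 8.05 [ 0.5634 -0.0496  0.0243] yaw -82.79 tilt 0.11 w 0.04845312032479097 F [ 0.6  0.2 -2.3] q [ 0.2   0.52 -0.38  0.   -0.67 -0.07]
total [-0.8  0.8 12.8] turn -0.034743353367815644
-0.8 0.8 12.8 -0.0;
```

Call:
{"name": "apply_moves", "arguments": {
  "motion": "0 0 5 0; 0 0 4 0; 0 0 2 0; 0 0 1 0; 0 0 0 0; 0 0 0 0"
}}

```text
clock: 8.8
tcp_pos: [0.5627, -0.0499, 0.0114]
eef_rot: [-0.0, 0.75, -0.662, 0.0]
force: [0.2, 0.7, -2.6]
gripper_width: 0.0487
```

Call:
{"name": "apply_moves", "arguments": {
  "motion": "0 0 0.7 0; 0 0 0 0; 0 0 0 0"
}}

```text
clock: 9.18
tcp_pos: [0.5628, -0.0499, 0.0111]
eef_rot: [-0.0, 0.75, -0.662, 0.0]
force: [-1.0, 0.0, 2.0]
gripper_width: 0.0485
```

Contact (force has gone from -2.6 to +2 N), so I'll release.

Call:
{"name": "apply_moves", "arguments": {
  "motion": "0 0 0 0; 0 0 0 0; 0 0 0 0; 0 0 0 0; 0 0 0 0; 0 0 0 0",
  "claw": 0
}}

```text
clock: 9.93
tcp_pos: [0.5626, -0.0499, 0.0106]
eef_rot: [-0.0, 0.75, -0.662, 0.0]
force: [0.4, -0.2, 0.8]
gripper_width: 0.0857
```

Call:
{"name": "apply_moves", "arguments": {
  "motion": "0 0 -15 0; 0 0 -30 0; -30 0 -40 0; -50 0 -40 0; -55 0 -20 0; -55 0 0 0; 0 0 0 0; 0 0 0 0"
}}

```text
clock: 10.92
tcp_pos: [0.5388, 0.1374, 0.1553]
eef_rot: [-0.0, 0.75, -0.661, 0.0]
force: [0.2, -1.2, -0.4]
gripper_width: 0.0852
```

```bash
python3 plan.py; cat > m.py <<'E'
from h import *
snap('top');snap('side');W=[]
for n in('top','side'):
    m=load(n)
    ps,f=fit(m,rect_edges(.115,.09,skip=(0,),x0=-.0675),.012,[.572,-.1233,-1.4445],1)
    pc,g=fit(m,rect_edges(.1,.05),.028,[.564,-.0595,-1.4445],1)
    ph,k=fit(m,rect_edges(.036,.012,skip=(0,),x0=-.066),.052,[.564,-.0595,-1.4445],1)
    print(n,'stage',ps.round(4),f,'slab',pc.round(4),g,'handle-based',ph.round(4),k)
    im=cv2.resize(m['image'],None,fx=5,fy=5,interpolation=cv2.INTER_CUBIC)
    for p,L,w,x0,h in((ps,.25,.09,0,.012),(pc,.1,.05,0,.028),(ph,.036,.012,-.066,.052)):
        c,k=np.cos(p[2]),np.sin(p[2]);M=np.array([[c,-k],[k,c]])
        q=np.array([[x0-L/2,-w/2],[x0+L/2,-w/2],[x0+L/2,w/2],[x0-L/2,w/2]])@M.T+p[:2]
        cv2.polylines(im,[((proj(m,np.c_[q,np.full(4,h)])+.5)*5).astype(int)],True,(0,0,255),1)
    u0,v0=(310,155) if n=='top' else (270,150)
    W.append(im[v0*5:v0*5+290,u0*5:u0*5+490])
cv2.imwrite('pics/m.png',np.vstack(W))
E
python3 m.py
```

```text
now t 10.925 [0.5388 0.1374 0.1553] yaw -82.81 tilt 0.03 w 0.08524106229677343 F [ 0.2 -1.2 -0.4] q [ 0.54  0.34 -0.27  0.   -0.96 -0.42]
top stage [ 0.5703 -0.1227 -1.4458] 26.739225387573242 slab [ 0.5629 -0.0605 -1.4441] 13.940133094787598 handle-based [ 0.5586 -0.0601 -1.4829] 29.933528900146484
side stage [ 0.5744 -0.1227 -1.4341] 25.643402099609375 slab [ 0.5673 -0.059  -1.3483] 5.758886337280273 handle-based [ 0.5832 -0.0586 -1.2062] 36.71043014526367
```

View pics/m.png

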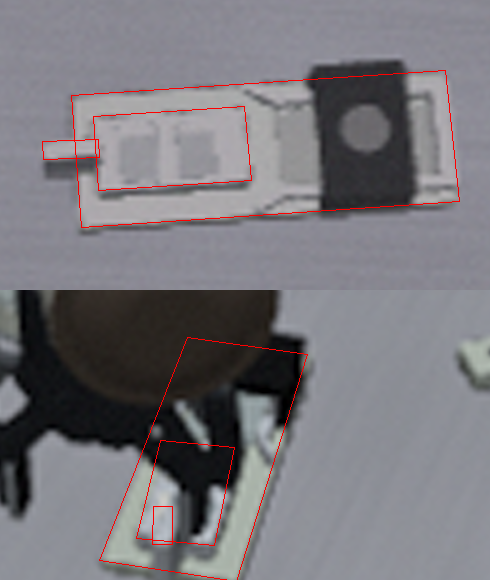

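Viewed 9: in the top view the carrier sits on the bare apron (slab 175,145; handle 70,150), and it lines up with the stage to about 0.4 mm laterally and 0.1° in yaw. The side view is blocked by the arm, so I'm discarding its slab and handle fits. Next I'll regrasp at the handle.

```bash
python3 plan.py .5554 .0077 .075 -82.8 4
```

```text
now t 11.025 [0.539  0.1364 0.1549] yaw -82.91 tilt 0.01 w 0.085155902873747 F [-0.3 -0.3 -0.5] q [ 0.54  0.34 -0.27  0.   -0.96 -0.42]
total [129.7  -0.4  79.9] turn -0.11225929279009961
32 0 20 -0.0; 32 0 20 -0.0; 32 0 20 -0.0; 32 0 20 -0.0;
```

Call:
{"name": "apply_moves", "arguments": {
  "motion": "32 0 15 0; 40 0 25 0; 38 0 25 0; 20 0 15 0; 0 0 0 0; 0 0 0 0; 0 0 0 0"
}}

```text
clock: 11.9
tcp_pos: [0.5559, 0.0094, 0.0756]
eef_rot: [-0.001, 0.75, -0.661, 0.001]
force: [0.3, -0.3, 0.5]
gripper_width: 0.0857
```

```bash
python3 plan.py .5554 .0077 .026 -82.8 1
```

```text
now t 11.9 [0.5559 0.0094 0.0756] yaw -82.77 tilt 0.12 w 0.08569156240883963 F [ 0.3 -0.3  0.5] q [ 0.31  0.43 -0.36  0.   -0.78 -0.18]
total [ 1.6  0.8 49.6] turn 0.03231163820615279
1.6 0.8 49.6 0.0;
```

Call:
{"name": "apply_moves", "arguments": {
  "motion": "1 0.5 20 0; 0 0 20 0; 0 0 9 0; 0 0 0 0; 0 0 0 0"
}}

```text
clock: 12.52
tcp_pos: [0.5556, 0.0077, 0.0265]
eef_rot: [-0.001, 0.75, -0.661, 0.0]
force: [0.1, -0.2, -0.4]
gripper_width: 0.0851
```

```bash
python3 plan.py .5554 .0077 .026 -82.8 1; python3 - <<'E'
from h import *
s=snap('side');cv2.imwrite('pics/s6.png',cv2.resize(s['image'][150:240,250:350],None,fx=5.5,fy=5.5,interpolation=cv2.INTER_CUBIC))
E
```

```text
now t 12.525 [0.5556 0.0077 0.0265] yaw -82.81 tilt 0.1 w 0.08509394854455 F [ 0.1 -0.2 -0.4] q [ 0.31  0.5  -0.4   0.   -0.66 -0.18]
total [0.  0.2 0.5] turn -0.009612390287713879
0.0 0.2 0.5 -0.0;
```

View pics/s6.png

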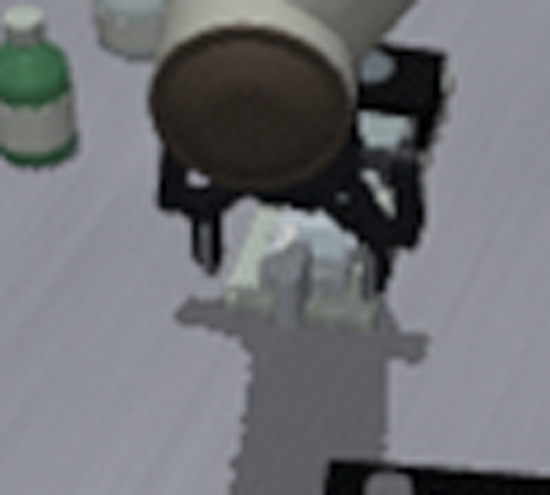

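Viewed 10: the fingers (205,240) and (375,265) straddle the handle (290,280). I'll close on it.

Call:
{"name": "apply_moves", "arguments": {
  "motion": "0 0 0 0; 0 0 0 0; 0 0 0 0; 0 0 0 0; 0 0 0 0; 0 0 0 0; 0 0 0 0",
  "claw": 255,
  "newtons": 40
}}

```text
clock: 13.45
tcp_pos: [0.5551, 0.0074, 0.0258]
eef_rot: [-0.0, 0.75, -0.662, 0.0]
force: [0.9, -0.2, 0.8]
gripper_width: 0.0111
```

Call:
{"name": "apply_moves", "arguments": {
  "motion": "5 0 0 0; 8 0 0 0; 8 0 0 0; 8 0 0 0; 5 0 0 0; 0 0 0 0"
}}

```text
clock: 14.2
tcp_pos: [0.5594, -0.0274, 0.0258]
eef_rot: [0.0, 0.75, -0.662, 0.0]
force: [0.5, -2.2, 2.8]
gripper_width: 0.0113
```

```bash
python3 plan.py .5714 -.1186 .026 -82.8 1
```

```text
now t 14.2 [ 0.5594 -0.0274  0.0258] yaw -82.87 tilt 0.05 w 0.011271165139737702 F [ 0.5 -2.2  2.8] q [ 0.24  0.51 -0.39  0.   -0.67 -0.12]
total [92.  -0.6 -0.1] turn -0.06632579222196
92.0 -0.6 -0.1 -0.1;
```

Call:
{"name": "apply_moves", "arguments": {
  "motion": "8 0 0 0; 10 0 0 0; 10 0 0 0; 10 0 0 0; 8 0 0 0; 4 0 0 0; 0 0 0 0"
}}

```text
clock: 15.08
tcp_pos: [0.5655, -0.0769, 0.0258]
eef_rot: [0.0, 0.75, -0.662, 0.0]
force: [0.3, -0.5, 3.6]
gripper_width: 0.0114
```

Call:
{"name": "apply_moves", "arguments": {
  "motion": "6 0 0 0; 8 0 0 0; 8 0 0 0; 6 0 0 0; 4 0 0 0; 0 0 0 0; 0 0 0 0"
}}

```text
clock: 15.95
tcp_pos: [0.5694, -0.108, 0.0258]
eef_rot: [0.0, 0.75, -0.662, 0.0]
force: [0.4, 2.8, 5.0]
gripper_width: 0.0108
```

```bash
python3 plan.py .5714 -.1186 .026 -82.8 1
```

```text
now t 15.95 [ 0.5694 -0.108   0.0258] yaw -82.83 tilt 0.02 w 0.010826743809139507 F [0.4 2.8 5. ] q [ 0.09  0.53 -0.34  0.   -0.7   0.03]
total [10.8 -0.7 -0.2] turn -0.03403691084275806
10.8 -0.7 -0.2 -0.0;
```

Call:
{"name": "apply_moves", "arguments": {
  "motion": "3 0 0 0; 2 0 0 0; 1 0 0 0; 0 0 0 0; 0 0 0 0"
}}

```text
clock: 16.58
tcp_pos: [0.5701, -0.1133, 0.0258]
eef_rot: [-0.0, 0.75, -0.661, -0.0]
force: [-0.3, 3.7, 5.8]
gripper_width: 0.0113
```

Call:
{"name": "apply_moves", "arguments": {
  "motion": "1 0 0 0; 1 0 0 0; 0 0 0 0; 0 0 0 0"
}}

```text
clock: 17.08
tcp_pos: [0.5703, -0.1152, 0.0258]
eef_rot: [-0.0, 0.75, -0.661, -0.0]
force: [-1.1, 5.3, 4.7]
gripper_width: 0.0113
```

Call:
{"name": "apply_moves", "arguments": {
  "motion": "0.5 0 0 0; 0.5 0 0 0; 0 0 0 0; 0 0 0 0"
}}

```text
clock: 17.58
tcp_pos: [0.5705, -0.1161, 0.0258]
eef_rot: [-0.0, 0.75, -0.661, -0.0]
force: [-0.6, 4.8, 5.3]
gripper_width: 0.0116
```

Call:
{"name": "apply_moves", "arguments": {
  "motion": "0.5 0 0 0; 0.5 0 0 0; 0 0 0 0; 0 0 0 0"
}}

```text
clock: 18.08
tcp_pos: [0.5705, -0.1166, 0.0258]
eef_rot: [-0.0, 0.75, -0.661, -0.0]
force: [-1.7, 6.2, 6.1]
gripper_width: 0.0114
```

Call:
{"name": "apply_moves", "arguments": {
  "motion": "0.5 0 0 0; 0.5 0 0 0; 0 0 0 0; 0 0 0 0"
}}

```text
clock: 18.58
tcp_pos: [0.5705, -0.1166, 0.0258]
eef_rot: [-0.001, 0.75, -0.661, -0.001]
force: [-2.3, 11.5, 7.3]
gripper_width: 0.0112
```

Call:
{"name": "apply_moves", "arguments": {
  "motion": "0.5 0 0 0; 0.5 0 0 0; 0 0 0 0; 0 0 0 0"
}}

```text
clock: 19.08
tcp_pos: [0.5705, -0.1167, 0.0258]
eef_rot: [-0.001, 0.75, -0.661, -0.001]
force: [-2.7, 16.3, 8.3]
gripper_width: 0.0114
```

The tool has stalled at y = -0.1166 with the force rising to 16 N. That is 125 mm of travel against 125.6 mm expected, so the nose is on the end stop. Release and rise.

Call:
{"name": "apply_moves", "arguments": {
  "motion": "0 0 0 0; 0 0 0 0; 0 0 0 0; 0 0 0 0; 0 0 0 0; 0 0 0 0",
  "claw": 0
}}

```text
clock: 19.82
tcp_pos: [0.5708, -0.1198, 0.0257]
eef_rot: [0.0, 0.75, -0.662, 0.0]
force: [0.4, 0.5, 0.4]
gripper_width: 0.0855
```

Call:
{"name": "apply_moves", "arguments": {
  "motion": "0 0 -15 0; 0 0 -30 0; -20 0 -50 0; -50 0 -50 0; -60 0 -20 0; -60 0 0 0; -60 0 0 0; -40 0 0 0"
}}

```text
clock: 20.82
tcp_pos: [0.535, 0.1641, 0.1862]
eef_rot: [-0.001, 0.751, -0.661, 0.0]
force: [0.1, 0.4, -0.1]
gripper_width: 0.0854
```

Call:
{"name": "apply_moves", "arguments": {
  "motion": "-50 0 0 0; -50 0 0 0; 0 0 0 0; 0 0 0 0"
}}

```text
clock: 21.32
tcp_pos: [0.5228, 0.2608, 0.1853]
eef_rot: [-0.0, 0.75, -0.661, 0.0]
force: [-0.4, -0.6, -0.6]
gripper_width: 0.0853
```

```bash
cat > f.py <<'E'
from h import *
snap('top');snap('side');W=[]
for n in('top','side'):
    m=load(n)
    ps,f=fit(m,rect_edges(.115,.09,skip=(0,),x0=-.0675),.012,[.572,-.123,-1.4445],1)
    c,k=np.cos(ps[2]),np.sin(ps[2]);M=np.array([[c,-k],[k,c]])
    ph,g=fit(m,rect_edges(.036,.012,skip=(0,),x0=-.066),.052,[*(ps[:2]+M@[.063,0]),ps[2]],1)
    print(n,'stage',ps.round(4),'handle centre in stage mm',((ph[:2]+(-.066)*np.array([np.cos(ph[2]),np.sin(ph[2])])-ps[:2])@M*1e3).round(1),'(want -3,0) dyaw',(ph[2]-ps[2]).round(3),g)
    im=cv2.resize(m['image'],None,fx=6,fy=6,interpolation=cv2.INTER_CUBIC)
    u0,v0=(315,155) if n=='top' else (280,145)
    W.append(im[v0*6:v0*6+(270 if n=='top' else 330),u0*6:u0*6+560])
cv2.imwrite('pics/f.png',np.vstack(W)); cv2.imwrite('pics/full.png',load('top')['image'])
E
python3 f.py; python3 plan.py
```

```text
top stage [ 0.5704 -0.1233 -1.4458] handle centre in stage mm [-1.6 -1.8] (want -3,0) dyaw 0.068 28.761974334716797
side stage [ 0.5459 -0.1282 -1.5837] handle centre in stage mm [-15.1 -18.8] (want -3,0) dyaw 0.386 1.4698660373687744
now t 21.425 [0.5231 0.2599 0.1851] yaw -82.9 tilt 0.02 w 0.08547102541152743 F [ 0.4 -0.6  0.1] q [ 0.74  0.35 -0.16  0.   -1.05 -0.61]
```

View pics/f.png

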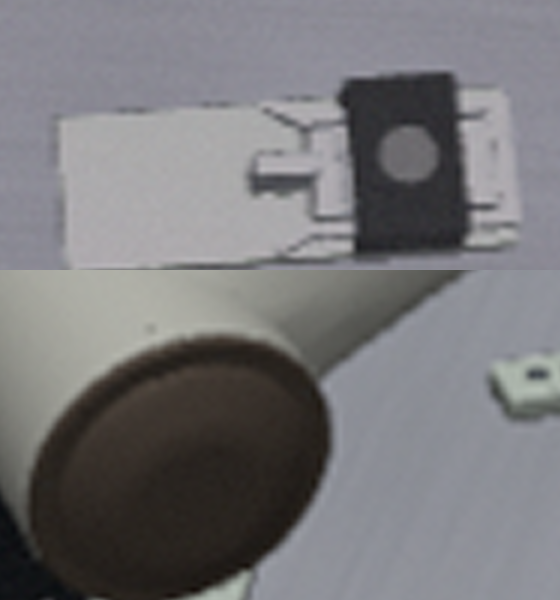

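View pics/full.png

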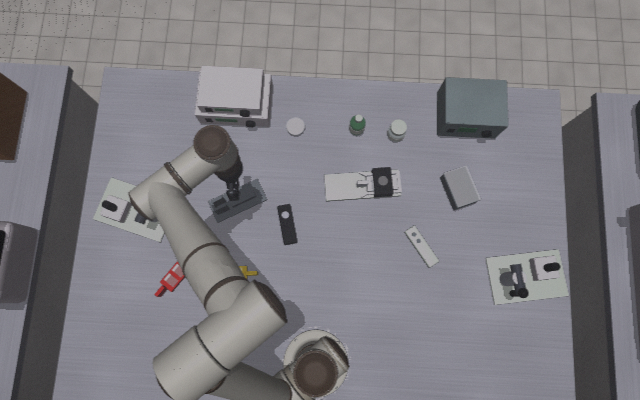

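Viewed 11 and 12: the slab fills the rails right up to the end stop (crop px 495,160), with the handle on the apron side at (285,170). Handset, remote, dish, bottle, jar and box are at their starting pixels, and the arm is clear. I'm handing in.

```bash
python3 -c "
from workcell import robot
print(robot.close_job(), robot.get_state()['clock'])"
```

```text
the job is handed in; nothing more can be done
the job is handed in; nothing more can be done
```

I lifted the aluminium carrier level out of its dock and set it on the stage apron with its handle away from the bridge. After letting go, I took it again by the handle, slid it nose first under the bridge to the end stop, let go and withdrew. The job was handed in at about 21.4 s.

**Checks that agreed:**
- **Home position:** the carrier stalled after about 125 mm of travel, against 125.6 mm expected. The push force then rose from about 5 N of friction to 16 N.
- **Last top picture:** the slab fills the rails up to the stop, with the handle clear of the bridge. The bystanders look unmoved by eye.

**Checks that failed or disagreed:**
- **Final handle fit (top camera):** it put the handle at (-1.6, -1.8) mm of the stage, against (-3, 0) expected. It also read 0.07 rad off in yaw, more than the rails' play allows over the slab's length. The fit rests on a 12 mm wide target at about 3 mm per pixel, so I trust the contact evidence more.
- **Final side view:** the arm blocked it, so its fit is invalid and there was no second-camera check.
- **Nose contact:** it was not seen directly, because a small gap at the stop would not show in the images.

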